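Bring the empty bottle under the filler and open the tap

TASK

With a fingertip, gently push the round bottle turntable by its blue arms, either way round, until the uncapped bottle stands centred under the filling nozzle. Then just as gently push the red lever of the brass valve all the way round to its open stop. Do not touch, tip or lift any bottle, grip nothing, and leave the caps bin, the jug and the spanner where they are; the valve must not be opened before the bottle is under the nozzle.

Things in the scene. Friction and masses are not known exactly. Their poses are not given: they have to be found in the camera images.
- filler: fixed filling stand: foot 70 x 120 mm, upright aluminium column 30 x 30 mm, red boom 26 mm wide at heights 275 to 299 mm, reaching along the stand's own -x over the turntable. Origin: under the column's centre; the turntable's axis lies 185 mm from it along its own -x
- nozzle (a point): lower end of the steel filling tube (10 mm across, 210 mm above the bench), pointing straight down from the boom 15 mm short of its free end, 55 mm from the turntable's axis (on the column's side) and 15 mm higher than the bottle mouths
- turntable_base: fixed base of the turntable; carries the white disc (194 mm across, top 55 mm above the bench). Origin on the vertical turning axis at bench height. Its yaw is where the disc was at joint 0
- turntable (a joint): turning angle of the disc, rad, anticlockwise seen from above is positive; starts at 0, free to go about 6.6 rad either way. It needs about 2 N at an arm, does not coast and stays where it is left
- arm0_tip (a point): outer end of one of three blue arms on the disc, 45 mm above the bench, 150 mm from the axis. Each arm is a radial bar 12 mm wide and 16 mm tall (37 to 53 mm above the bench, free space below and above) standing out from 97 to 150 mm from the axis. Arm 0 is 60 degrees anticlockwise of the open bottle's nest; the arms are 120 degrees apart, midway between the three nests
- arm1_tip (a point): the same for arm 1, straight across the axis from the open bottle's nest (180 degrees from it)
- arm2_tip (a point): the same for arm 2, 60 degrees clockwise of the open bottle's nest
- open_bottle: the loose amber bottle without a cap (dark round mouth on top): 56 mm across, 140 mm tall, neck 25 mm, 0.18 kg. Stands on the disc in a grey ring nest 12 mm tall with 2 mm play all round, its axis 55 mm from the turning axis. Origin: centre of its underside, 55 mm above the bench
- mouth (a point): centre of the open bottle's mouth, 195 mm above the bench
- capped_a: loose amber bottle with a yellow crown cap, same size, 0.36 kg, top 198 mm above the bench, in the nest 120 degrees anticlockwise of the open bottle's. Origin: centre of its underside
- capped_b: the same, in the nest 120 degrees clockwise of the open bottle's. Origin: centre of its underside
- valve_base: fixed brass quarter-turn valve on a round foot 72 mm across, on the left or right of the turntable; its brass pipe body (92 mm long, 42 mm across the end nuts, centred 48 mm up) lies along its own x. Origin: under the lever's turning axis
- valve (a joint): angle of the valve lever, rad, 0 = shut (lever along the valve's own +y, across the pipe) to 1.57 = fully open at a stop (lever along the valve's own -x, in line with the pipe); it turns anticlockwise seen from above, needs about 2 N, stays where it is left, and starts at 0 to 0.25
- lever_tip (a point): outer end of the valve lever, 95 mm from its vertical axis, 85 mm above the bench. The lever is a level bar: a steel part 12 mm wide, then a red grip 16 mm wide and 18 mm tall (76 to 94 mm above the bench) from 40 to 95 mm from the axis
- cap_bin: loose blue open bin, 100 x 130 mm, 50 mm tall, with yellow caps; on the other side of the turntable from the valve. Origin: centre of its underside
- jug: loose white plastic bottle, 72 mm across, 170 mm tall. Origin: centre of its underside
- spanner: loose steel spanner lying on the bench beyond the turntable, along its own x. Origin: centre of its underside

How it is judged:
By the outcome, as a careful person would: the job done as asked, in the order asked, and still so for the second after the job is handed in, with the robot touching nothing.
It also fails if it takes over 72 s, if anything falls off the work surface, if the arm or the gripper's body presses on something with over 40 N, if the wrist force passes 120 N, or if a joint passes its speed limit or range.

ROBOT

A 6-joint arm with a two-finger parallel gripper is mounted at the origin on the work surface. World frame = base frame: x ahead of the robot, y to its left, z up, the work surface at z = 0. Lengths are in m, angles in rad, forces in N, time in s.
With the tool pointing down it reaches from about 0.35 to 0.85 m from the base axis. Payload 8.1 kg.
Tool frame: the origin (TCP) lies where the fingers leave the gripper's body, on its centre line; the fingertips stand 84 mm ahead of it and the grasp point (between the pads) lies 65 mm ahead of it; z points along the fingers, y is the line along which they close (so a half turn about z gives the same grasp; the last joint's range is limited). The gripper opens to 93 mm and grips with 3 to 60 N. Pads are 15 mm wide; open, the fingers measure 128 mm over their backs; the gripper's body (75 mm by 188 mm) begins 65 mm behind the grasp point.
Start: joints at [-1.434, 0.13, 1.488, -0, 1.523, -0.085], TCP at [0.132, -0.585, 0.303] pointing down, gripper open.
Joint ranges: [-2.96, 2.96], [-0.89, 2.26], [0.02, 2.5], [-1.34, 4.48], [0, 2.73], [-2.66, 2.66]. Speed limits (rad/s): [2.39, 2.39, 2.79, 3.14, 3.14, 3.14].

INTERFACE

Orientations are given as a rotation vector (axis times angle).
In Python, from plant import robot gives the robot as it stands.
- The arm moves only by the shell command python3 -m jog 'ROWS' [FORCE]. ROWS is text: rows parted by semicolons, each of 5 numbers parted by spaces: the opening, from 0 (shut) to 1 (fully open), then the shift along the tool's x, y, z in m, then the turn about the tool's z in degrees. A call has 1 to 10 rows; each row shifts and turns the commanded pose from where the row before left it, along the tool's axes as they then stand; what a row does not reach is not made up. A row lasts 1/12 s, in which the tool goes at most 41.7 mm and 7.16 degrees, less where a joint would pass 70% of its speed; a pose out of reach is approached as far as the arm can. A call with a gripper value outside its range is refused whole. The fingers move at their own pace and stop on an object; FORCE is the grip in N (left out, the last holds). Time passes only in rows, so rows that do not move let the fingers close. It gives the time, the measured TCP pose, the force, the opening and the grip force at its end, in the units of the state.
- robot.read_state(): the state, without advancing time (a new reading comes with each control period).
- robot.read_camera(name): name is "scene" or "side" or "wrist"; returns a dict with "color" (420x560x3 uint8, red, green, blue), "intrinsics" (3x3 intrinsics, pixels), "k1" (the pictures are not rectified: a ray, as slopes to the right and down, at radius r is drawn at 1 + k1 r^2 times it, then the intrinsics apply), "pose" (4x4, takes a point from camera to world coordinates); the wrist camera has in their place "tool_from_camera" (4x4, takes a point from camera to tool coordinates, whose origin is the TCP and whose axes are the flange's). Camera axes: x right, y down, z forward; pixel columns grow to the right and rows downward; lengths in m; the calibration is good to about 2 mm. A picture is of the moment at which its call begins: read the wrist's pose just before it. There is no depth.
- robot.close_job(): hands the job in; it is judged then, once.
The state is a dict: "t": time; "q": joint angles; "dq": joint speeds; "joint_torque": joint torques, N m; "tool_pos": TCP position; "orientation": TCP orientation; "force": force on the tool from outside, world axes, zero at the start; "wrist_torque": the same for the moment, N m; "opening": finger opening in m; "gripper_force": force on a finger pad.
Only numpy, scipy, OpenCV 4.12 (cv2) and the standard library are available. Lean on these libraries where they do the work, as an engineer would, in place of code of your own. Each camera call takes 0.05 s, during which the arm holds its last target. There are 200 camera calls.

## Working session

There is one attempt and no reset: what is moved stays moved. The work goes in short steps, Python scripts to look and compute and a shell command to move; the robot and the scene stay as the last step left them, time stands still between calls to the robot, and variables do not carry over. Pictures are saved under pics/ and viewed, at most 10 in all, crops included, and the job is handed in when it is done.

```bash
mkdir -p pics; cat > h.py <<'E'
import numpy as np, cv2
from plant import robot
def cam(n,save=None):
    c=robot.read_camera(n)
    if save: cv2.imwrite('pics/'+save,c['color'][:,:,::-1])
    return c
def ray(c,uv,P=None):
    K=np.array(c['intrinsics']);k=c['k1']
    d=np.array([(uv[0]-K[0,2])/K[0,0],(uv[1]-K[1,2])/K[1,1]]);s=d.copy()
    for _ in range(20): s=d/(1+k*(s@s))
    P=np.array(c['pose']) if P is None else P
    return P[:3,3],P[:3,:3]@np.array([s[0],s[1],1])
def onz(c,uv,z,P=None):
    o,d=ray(c,uv,P);return o+d*(z-o[2])/d[2]
def proj(c,p,P=None):
    P=np.array(c['pose']) if P is None else P
    K=np.array(c['intrinsics']);q=P[:3,:3].T@(np.array(p)-P[:3,3]);s=q[:2]/q[2]
    s=s*(1+c['k1']*(s@s));return K[0,0]*s[0]+K[0,2],K[1,1]*s[1]+K[1,2]
E
python3 - <<'E'
from h import *
for n in('scene','side'):
    c=cam(n,n+'1.png');print(n,np.round(c['pose'],3).tolist(),c['k1'])
s=robot.read_state();print(s['t'],s['tool_pos'],s['orientation'],s['opening'])
E
```

```text
scene [[0.676, 0.548, -0.493, 1.179], [0.737, -0.495, 0.46, -0.499], [0.008, -0.674, -0.739, 1.008], [0.0, 0.0, 0.0, 1.0]] 0.059534676682020914
side [[-1.0, -0.018, 0.02, 0.592], [-0.027, 0.746, -0.666, 0.816], [-0.003, -0.666, -0.746, 1.024], [0.0, 0.0, 0.0, 1.0]] -0.18560038157672643
0.1 [ 0.13197785 -0.58492581  0.30181421] [-3.12065749e+00 -3.47505552e-01  2.28273107e-05] 0.09333315504099184
```

View pics/scene1.png

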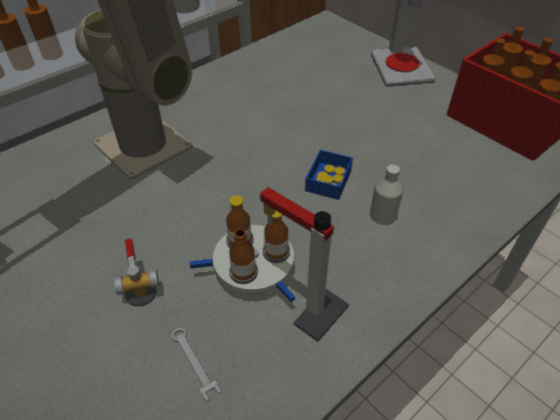

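View pics/side1.png

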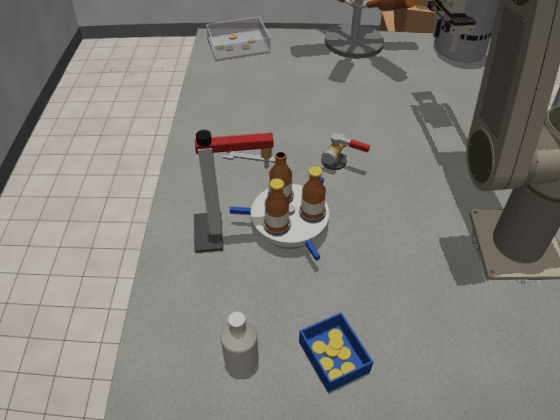

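The scene view shows the open bottle's mouth at about (240,236), the caps at (236,202) and (277,215), blue arms at (192,264) and (292,297), and the lever at (129,242). In the side view the mouth is at about (281,157), the caps at (277,185) and (315,172), arms at (231,210) and (318,256), and the lever at (368,148). The column is on the far side of the turntable, and the valve is on the right (-y).

```bash
python3 - <<'E'
from h import *
def blobs(c,lo,hi,box,amin=12):
    h=cv2.cvtColor(c['color'],cv2.COLOR_RGB2HSV);m=cv2.inRange(h,lo,hi)
    z=np.zeros_like(m);x0,y0,x1,y1=box;z[y0:y1,x0:x1]=m[y0:y1,x0:x1]
    n,l,st,ce=cv2.connectedComponentsWithStats(z)
    for i in range(1,n):
        if st[i,4]<amin: continue
        p=np.argwhere(l==i)[:,::-1].astype(np.float32);yield ce[i],st[i,4],cv2.boxPoints(cv2.minAreaRect(p))
boxes={'scene':(90,180,345,310),'side':(190,120,385,265)}
for n in('scene','side'):
    c=cam(n);b=boxes[n];print(n)
    for nm,lo,hi,z in(('blue',(105,120,50),(130,255,255),.05),('yel',(22,150,100),(32,255,255),.193),('red',(0,190,90),(4,255,255),.094),('red2',(175,190,90),(180,255,255),.094)):
        for ce,a,bx in blobs(c,lo,hi,b):
            bx=bx[np.argsort(bx[:,0])]
            e=[(bx[:2].mean(0)),(bx[2:].mean(0))]
            if np.linalg.norm(bx[0]-bx[1])>np.linalg.norm(bx[0]-bx[2]): e=[(bx[0]+bx[2])/2,(bx[1]+bx[3])/2]
            print(nm,a,ce.round(),np.round(onz(c,ce,z),3)[:2],'ends',[(q.round().tolist(),onz(c,q,z)[:2].round(3).tolist()) for q in e], 'boom z' ,[onz(c,q,.287)[:2].round(3).tolist() for q in e] if 'red' in nm else '')
    # mouth & disc
    mo={'scene':(240,236),'side':(281,156)}[n];print('mouth',onz(c,mo,.195).round(3))
    h=cv2.cvtColor(c['color'],cv2.COLOR_RGB2HSV)
    x0,y0,x1,y1=b;cr=c['color'][y0:y1,x0:x1]
    cv2.imwrite(f'pics/{n}_z.png',cv2.resize(cr[:,:,::-1],None,fx=3,fy=3,interpolation=cv2.INTER_CUBIC))
E
```

```text
scene
blue 468 [325. 188.] [0.536 0.242] ends [([306.0, 189.0], [0.505, 0.202]), ([344.0, 189.0], [0.573, 0.278])] boom z 
blue 142 [201. 263.] [ 0.517 -0.153] ends [([190.0, 264.0], [0.503, -0.174]), ([212.0, 262.0], [0.532, -0.131])] boom z 
blue 134 [285. 290.] [ 0.707 -0.059] ends [([278.0, 282.0], [0.679, -0.056]), ([293.0, 299.0], [0.735, -0.061])] boom z 
yel 23 [327. 181.] [0.618 0.153] ends [([320.0, 181.0], [0.608, 0.14]), ([332.0, 181.0], [0.627, 0.161])] boom z 
yel 106 [236. 200.] [ 0.526 -0.044] ends [([230.0, 200.0], [0.518, -0.054]), ([242.0, 200.0], [0.536, -0.034])] boom z 
yel 43 [276. 214.] [ 0.619 -0.005] ends [([273.0, 213.0], [0.611, -0.008]), ([280.0, 217.0], [0.629, -0.003])] boom z 
red 551 [289. 206.] [0.549 0.097] ends [([263.0, 190.0], [0.464, 0.086]), ([314.0, 221.0], [0.629, 0.109])] boom z [[0.615, -0.038], [0.745, -0.019]]
red 26 [328. 230.] [0.67  0.113] ends [([324.0, 232.0], [0.669, 0.1]), ([333.0, 227.0], [0.671, 0.128])] boom z [[0.777, -0.027], [0.779, -0.005]]
red 83 [129. 247.] [ 0.401 -0.263] ends [([128.0, 239.0], [0.378, -0.253]), ([130.0, 
[... 208 characters left out ...]
59])] boom z 
blue 125 [312. 249.] [0.53 0.06] ends [([307.0, 240.0], [0.543, 0.034]), ([318.0, 258.0], [0.517, 0.086])] boom z 
yel 25 [317. 173.] [ 0.525 -0.045] ends [([311.0, 176.0], [0.538, -0.036]), ([321.0, 171.0], [0.514, -0.054])] boom z 
yel 25 [278. 186.] [ 0.612 -0.003] ends [([271.0, 187.0], [0.627, 0.002]), ([284.0, 184.0], [0.599, -0.009])] boom z 
red 22 [264. 140.] [ 0.655 -0.272] ends [([256.0, 141.0], [0.676, -0.268]), ([272.0, 139.0], [0.634, -0.278])] boom z [[0.659, -0.043], [0.625, -0.051]]
red 12 [242. 142.] [ 0.714 -0.264] ends [([237.0, 143.0], [0.726, -0.258]), ([245.0, 141.0], [0.706, -0.269])] boom z [[0.698, -0.035], [0.682, -0.043]]
mouth [ 0.606 -0.099  0.195]
```

View pics/scene_z.png

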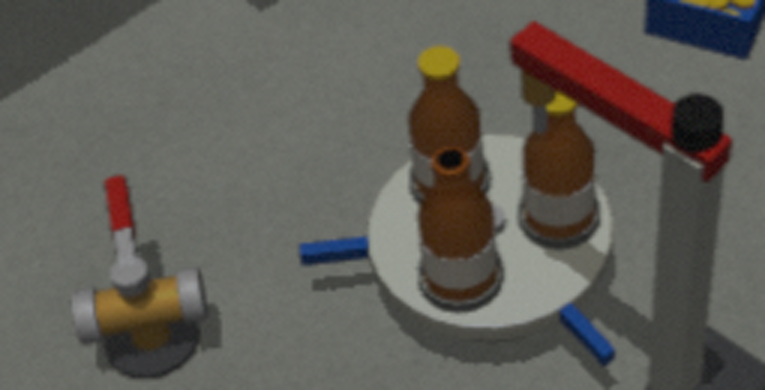

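View pics/side_z.png

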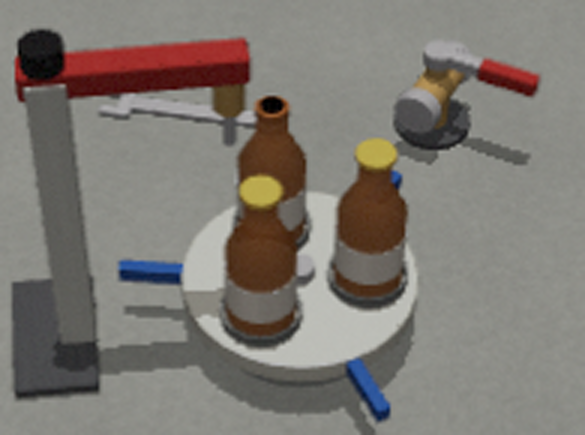

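Zoomed crops: the scene mouth is at (240.3,233) and the boom's top midline runs (263.7,190.3) to (329,229.3). In the side view the mouth is at (280.7,155.3), the tube's lower end at (266.3,167.7) and the valve hub at about (338,137).

```bash
python3 - <<'E'
from h import *
S=cam('scene');D=cam('side')
p=lambda c,b,u,v,z:onz(c,(b[0]+u/3-.33,b[1]+v/3-.33),z)[:2].round(4)
s=(90,180);d=(190,120)
print('mouth',p(S,s,451,159,.195),p(D,d,272,106,.195))
print('boom top ends S',p(S,s,521,31,.299),p(S,s,717,148,.299))
print('tube end D',p(D,d,229,143,.21))
print('disc knob D',p(D,d,303,266,.06))
print('column foot D corners',[p(D,d,u,v,z) for u,v,z in((13,392,.005),(98,388,.005),(13,284,.008))])
print('hub',p(S,s,129,268,.1),p(D,d,438,47,.1))
print('lever tip',p(S,s,117,179,.09),p(D,d,536,84,.085))
print('lever grip inner',p(S,s,123,230,.09),p(D,d,482,68,.085))
print('pipe ends',p(S,s,85,318,.048),p(S,s,192,293,.048),'D',p(D,d,415,110,.048))
print('foot c',p(S,s,150,350,0.004),p(D,d,432,124,0.004))
E
```

```text
mouth [ 0.6078 -0.0977] [ 0.6081 -0.1021]
boom top ends S [ 0.6255 -0.0447] [ 0.7838 -0.0219]
tube end D [ 0.6389 -0.0438]
disc knob D [ 0.5813 -0.0578]
column foot D corners [array([0.8147, 0.036 ]), array([0.7458, 0.0299]), array([ 0.829 , -0.0782])]
hub [ 0.4648 -0.2906] [ 0.4621 -0.2907]
lever tip [ 0.3762 -0.2503] [ 0.3744 -0.2603]
lever grip inner [ 0.423 -0.273] [ 0.4216 -0.2805]
pipe ends [ 0.4424 -0.327 ] [ 0.4766 -0.2559] D [ 0.4806 -0.2631]
foot c [ 0.4686 -0.2977] [ 0.4603 -0.2925]
```

```bash
python3 - <<'E'
from h import *
S=cam('scene');D=cam('side')
print('jug',onz(S,(385,213),0).round(3),onz(D,(240,362),0).round(3),'top',onz(S,(393,170),.17).round(3))
E
python3 -m jog '0 0 0 -.033 0;0 0 0 -.033 0;0 0 0 -.033 0;0 .021 -.021 0 0;0 .021 -.021 0 0;0 .021 -.021 0 0;0 .021 -.021 0 0;0 .021 -.021 0 0;0 .021 -.021 0 0;0 .021 -.021 0 0' >/dev/null
python3 -m jog '0 .021 -.021 0 0;0 .021 -.021 0 0;0 .021 -.021 0 0;0 .021 -.021 0 0;0 .021 -.021 0 0;0 .021 -.021 0 0;0 .021 -.021 0 0;0 .021 -.021 0 0;0 .021 -.021 0 0;0 .021 -.021 0 0' >/dev/null
python3 -m jog '0 .021 -.021 0 0;0 .021 -.021 0 0;0 .021 -.021 0 0;0 .021 -.021 0 0;0 .021 -.021 0 0;0 .021 -.021 0 0;0 .021 -.021 0 0;0 .021 -.021 0 0;0 .021 -.021 0 0;0 .021 -.021 0 0' >/dev/null
python3 -m jog '0 0 0 0 -7;0 0 0 0 -7;0 0 0 0 -7;0 0 0 0 -7;0 0 0 0 -7;0 0 0 0 -7;0 0 0 0 -7' > /dev/null
python3 -m jog '0 0 0 0 -7;0 0 0 0 -7;0 0 0 0 -7;0 0 0 0 -7;0 0 0 0 -7;0 0 0 0 -7;0 0 0 0 -7;0 0 0 0 -6;0 0 0 0 0;0 0 0 0 0'
cat >> h.py <<'E'
from scipy.spatial.transform import Rotation as Rn
def st():
    s=robot.read_state();R=Rn.from_rotvec(s['orientation']).as_matrix()
    return s,R,np.degrees(np.arctan2(R[1,0],R[0,0]))
def to(x,y,z):
    s,R,h=st();print('t',s['t'],'pos',s['tool_pos'].round(4),'head',h.round(2),'tool shift',(R.T@(np.array([x,y,z])-s['tool_pos'])).round(4),'tilt',R[:,2].round(3),'F',np.round(s['force'],2),'q',np.round(s['q'],2),'op',s['opening'])
E
python3 -c "from h import *;to(.56,.094,.122)"
```

```text
jug [0.679 0.333 0.   ] [0.683 0.325 0.   ] top [0.684 0.317 0.17 ]
t: 4.32
tool_pos: [0.5604, 0.0926, 0.4018]
orientation: [1.653, 2.672, 0.0]
force: [0.2, -0.1, -0.3]
opening: 0.0003
gripper_force: 0.0
t 4.3167 pos [0.5604 0.0926 0.4018] head 116.51 tool shift [0.0015 0.0003 0.2798] tilt [ 0.  0. -1.] F [ 0.15 -0.08 -0.28] q [ 0.07  0.02  1.42  0.    1.7  -0.39] op 0.00034452782660719336
```

```bash

python3 -m jog '0 0.001 0 .025 0;0 0 0 .025 0;0 0 0 .025 0;0 0 0 .025 0;0 0 0 .025 0;0 0 0 .025 0;0 0 0 .02 0;0 0 0 .02 0' >/dev/null
python3 -m jog '0 0 0 .02 0;0 0 0 .02 0;0 0 0 .02 0;0 0 0 .015 0;0 0 0 .01 0;0 0 0 .005 0;0 0 0 0 0'
python3 -c "
from h import *;to(.56,.094,.122)
c=cam('side');cv2.imwrite('pics/side2.png',cv2.resize(c['color'][100:300,190:450,::-1],None,fx=3,fy=3))"
```

```text
t: 5.57
tool_pos: [0.5593, 0.0934, 0.1207]
orientation: [-1.65, -2.672, 0.002]
force: [0.6, -0.5, -0.1]
opening: 0.0005
gripper_force: 0.0
t 5.5667 pos [0.5593 0.0934 0.1207] head 116.62 tool shift [ 0.0002  0.0009 -0.0013] tilt [-0.002 -0.    -1.   ] F [ 0.6  -0.53 -0.14] q [ 0.08  0.21  1.75  0.    1.19 -0.39] op 0.00047281478789935573
```

View pics/side2.png

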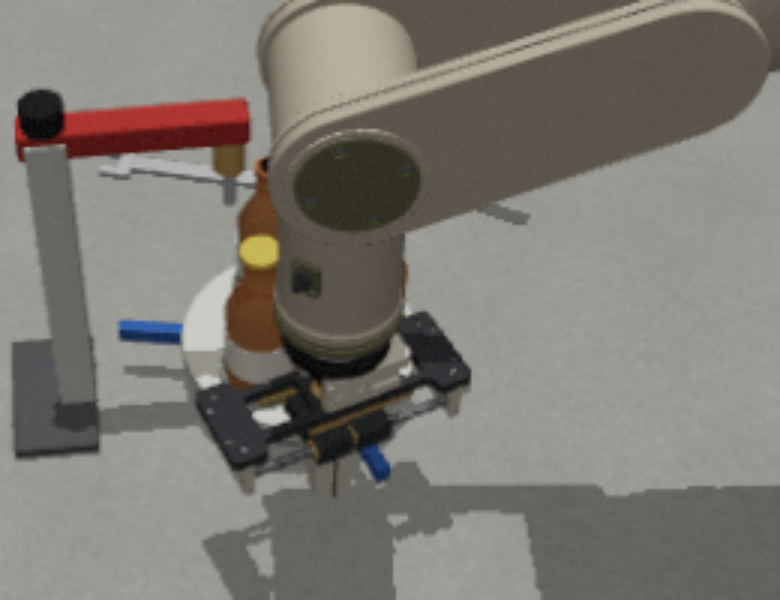

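The fingertip is clear behind arm 1 (crop pixel (370,460)) with no bottle contact. Next I push gently along the arc.

```bash

python3 -m jog '0 0 -.004 0 0;0 0 -.004 0 0;0 0 -.004 0 0;0 0 -.004 0 0;0 0 -.003 0 0;0 0 -.002 0 0;0 0 -.001 0 0;0 0 0 0 0'
python3 -m jog '0 .0007 -.0048 0 -2;0 .0007 -.0048 0 -2;0 .0007 -.0048 0 -2;0 .0007 -.0048 0 -2;0 .0007 -.0048 0 -2;0 .0007 -.0048 0 -2;0 .0007 -.0048 0 -2;0 .0007 -.0048 0 -2;0 .0007 -.0048 0 -2;0 .0007 -.0048 0 -2'
cat >> h.py <<'E'
A=np.array([.582,-.05])
def rel():
    s,R,h=st();d=s['tool_pos'][:2]-A;x=R[:2,0]@d;y=-(R[:2,1]@d)
    print('t',s['t'],'head',h.round(2),'radial',x.round(4),'tang',y.round(4),'z',s['tool_pos'][2].round(4),'F',np.round(s['force'],1))
E
python3 -c "from h import *;rel()"
```

```text
t: 6.28
tool_pos: [0.5403, 0.0835, 0.122]
orientation: [1.648, 2.674, 0.001]
force: [0.2, 1.2, 0.9]
opening: 0.0005
gripper_force: 0.1
t: 7.12
tool_pos: [0.4978, 0.0613, 0.1221]
orientation: [1.156, 2.92, 0.001]
force: [2.8, 0.6, 0.5]
opening: 0.0008
gripper_force: 0.8
t 7.1167 head 136.81 radial 0.1375 tang -0.0235 z 0.1221 F [2.8 0.6 0.5]
```

```bash

python3 -m jog '0 .0007 -.0048 0 -2;0 .0007 -.0048 0 -2;0 .0007 -.0048 0 -2;0 .0007 -.0048 0 -2;0 .0007 -.0048 0 -2;0 .0007 -.0048 0 -2;0 .0007 -.0048 0 -2;0 .0007 -.0048 0 -2;0 .0007 -.0048 0 -2;0 .0007 -.0048 0 -2'
python3 -m jog '0 .0007 -.0048 0 -2;0 .0007 -.0048 0 -2;0 .0007 -.0048 0 -2;0 .0007 -.0048 0 -2;0 .0007 -.0048 0 -2;0 .0007 -.0048 0 -2;0 .0007 -.0048 0 -2;0 .0007 -.0048 0 -2;0 0 0 0 0'
python3 -c "
from h import *;rel()
for n in('side','scene'):
  c=cam(n)
  h=cv2.cvtColor(c['color'],cv2.COLOR_RGB2HSV);m=cv2.inRange(h,(105,120,50),(130,255,255))
  k,l,s,ce=cv2.connectedComponentsWithStats(m)
  for i in range(1,k):
    if 40<s[i,4]<400: 
      p=onz(c,ce[i],.05)[:2];d=p-A;print(n,s[i,4],p.round(3),np.linalg.norm(d).round(3),np.degrees(np.arctan2(d[1],d[0])).round(1))
im=np.vstack([cv2.resize(cam('side')['color'][100:260,190:400],None,fx=2.4,fy=2.4)[:300,:500],cv2.resize(cam('scene')['color'][170:295,140:348],None,fx=2.4,fy=2.4)[:300,:499][:, :]if 0 else cv2.resize(cam('scene')['color'][170:295,140:348],(500,300))])
cv2.imwrite('pics/mid.png',im[:,:,::-1])"
```

```text
t: 7.95
tool_pos: [0.4651, 0.0258, 0.1221]
orientation: [0.631, 3.076, 0.001]
force: [1.8, 0.3, 1.2]
opening: 0.0004
gripper_force: 0.8
t: 8.7
tool_pos: [0.4487, -0.0099, 0.1219]
orientation: [0.198, 3.135, -0.0]
force: [0.1, -0.6, 0.4]
opening: 0.0003
gripper_force: 0.0
t 8.7 head 172.78 radial 0.1373 tang -0.023 z 0.1219 F [ 0.1 -0.6  0.4]
side 131 [0.659 0.047] 0.123 51.6
scene 89 [0.656 0.041] 0.117 51.0
scene 138 [ 0.632 -0.163] 0.124 -66.4
```

View pics/mid.png

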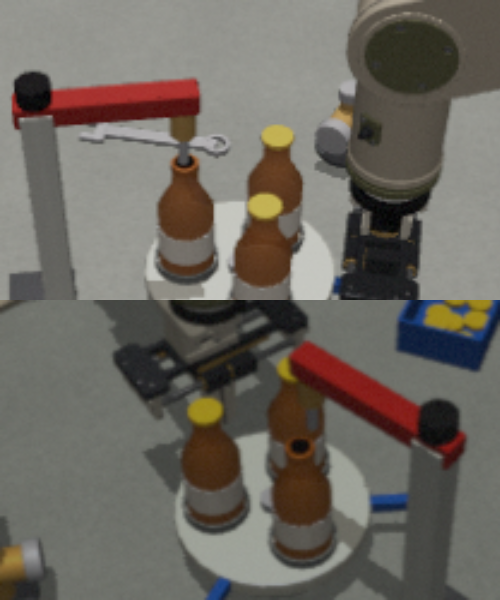

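The side half shows the tube end at (183,155) almost over the mouth (186,162). In the scene half the mouth (300,447) is still short of the tube (312,415). About 14° are left.

```bash

python3 -m jog '0 .0007 -.0048 0 -2;0 .0007 -.0048 0 -2;0 .0007 -.0048 0 -2;0 .0007 -.0048 0 -2;0 .0007 -.0048 0 -2;0 .0003 -.0024 0 -1;0 0 0 0 0;0 0 0 0 0'
python3 -c "
from h import *;rel()
for n in('side','scene'):
  c=cam(n)
  h=cv2.cvtColor(c['color'],cv2.COLOR_RGB2HSV);m=cv2.inRange(h,(105,120,50),(130,255,255))
  k,l,s,ce=cv2.connectedComponentsWithStats(m)
  for i in range(1,k):
    if 40<s[i,4]<400: 
      p=onz(c,ce[i],.05)[:2];d=p-A;print(n,s[i,4],p.round(3),np.linalg.norm(d).round(3),np.degrees(np.arctan2(d[1],d[0])).round(1))
a=cam('side');b=cam('scene')
im=np.hstack([cv2.resize(a['color'][120:190,235:305],(400,400),interpolation=2),cv2.resize(b['color'][185:255,235:305],(400,400),interpolation=2)])
cv2.imwrite('pics/mid2.png',im[:,:,::-1])
np.save('b.npy',im)"
```

```text
t: 9.57
tool_pos: [0.4437, -0.0355, 0.1217]
orientation: [0.099, -3.14, 0.0]
force: [-0.2, 0.8, 0.0]
opening: 0.0003
gripper_force: 0.0
t 9.5667 head -176.37 radial 0.1371 tang -0.0233 z 0.1217 F [-0.2  0.8  0. ]
side 64 [ 0.473 -0.055] 0.109 -177.4
side 122 [0.639 0.059] 0.123 62.2
scene 48 [ 0.448 -0.058] 0.134 -176.6
scene 98 [0.64  0.056] 0.121 61.6
scene 131 [ 0.652 -0.153] 0.125 -55.9
```

View pics/mid2.png

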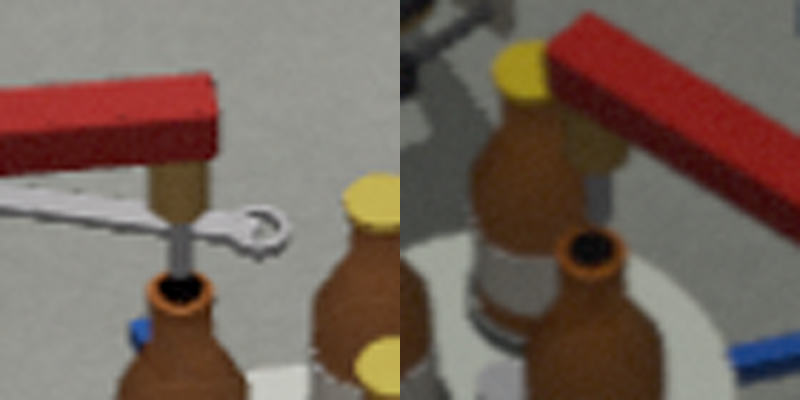

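Left half (side): tube end at (180,276), mouth at (180,291). Right half (scene): tube end at (598,222), mouth at (592,246).

```bash
python3 - <<'E'
from h import *
D=cam('side');S=cam('scene');k=70/400
f=lambda o,u,v:(o[0]+u*k-.5,o[1]+v*k-.5)
for n,c,o,t,m in(('D',D,(235,120),(180,276),(180,291)),('S',S,(235,185),(198,222),(192,246))):
    a=onz(c,f(o,*t),.21)[:2];b=onz(c,f(o,*m),.195)[:2];g=np.degrees(np.arctan2(*(np.array([a,b])-A).T[::-1]))
    print(n,'noz',a.round(4),'mouth',b.round(4),'ang',g.round(1),'d',(a-b).round(4), 'above mouth px',proj(c,[*b,.21]),f(o,*t))
E
```

```text
D noz [ 0.6388 -0.0423] mouth [ 0.6393 -0.0495] ang [7.7 0.5] d [-0.0005  0.0072] above mouth px (np.float64(265.89078266668633), np.float64(165.57570637361465)) (266.0, 167.8)
S noz [ 0.6394 -0.0436] mouth [ 0.6367 -0.0445] ang [6.4 5.7] d [0.0027 0.0009] above mouth px (np.float64(267.969453665394), np.float64(222.86556133805772)) (269.15, 223.35)
```

```bash

python3 -m jog '0 .0007 -.0048 0 -2;0 .0005 -.0036 0 -1.5;0 0 0 0 0;0 0 0 0 0' >/dev/null
python3 -c "from h import *;rel()"
python3 -m jog '0 0 .005 0 0;0 0 .01 0 0;0 0 .01 0 0;0 .01 0 0 0;0 .01 0 -.03 0;0 .01 0 -.04 0;0 .01 0 -.04 0;0 .0 0 -.04 0;0 0 0 -.04 0;0 0 0 -.04 0'
python3 -c "
from h import *;rel()
for n in('side','scene'):
  c=cam(n)
  h=cv2.cvtColor(c['color'],cv2.COLOR_RGB2HSV);m=cv2.inRange(h,(105,120,50),(130,255,255))
  k,l,s,ce=cv2.connectedComponentsWithStats(m)
  for i in range(1,k):
    if 40<s[i,4]<400: 
      p=onz(c,ce[i],.05)[:2];d=p-A;print(n,s[i,4],p.round(3),np.linalg.norm(d).round(3),np.degrees(np.arctan2(d[1],d[0])).round(1))
a=cam('side');b=cam('scene')
im=np.hstack([cv2.resize(a['color'][120:190,235:305],(400,400),interpolation=2),cv2.resize(b['color'][185:255,235:305],(400,400),interpolation=2)])
cv2.imwrite('pics/mid3.png',im[:,:,::-1])"
```

```text
t 10.2 head -172.86 radial 0.1371 tang -0.0232 z 0.1217 F [ 0.2 -0.8  0.2]
t: 11.03
tool_pos: [0.3995, -0.0231, 0.3538]
orientation: [-0.198, 3.135, 0.0]
force: [1.2, -1.3, 0.9]
opening: 0.0007
gripper_force: 0.0
t 11.0333 head -172.77 radial 0.1776 tang -0.0497 z 0.3538 F [ 1.2 -1.3  0.9]
side 125 [ 0.461 -0.064] 0.122 -173.3
side 119 [0.633 0.062] 0.123 65.6
scene 60 [ 0.453 -0.066] 0.129 -173.1
scene 105 [0.634 0.061] 0.122 65.1
scene 130 [ 0.658 -0.149] 0.125 -52.4
```

View pics/mid3.png

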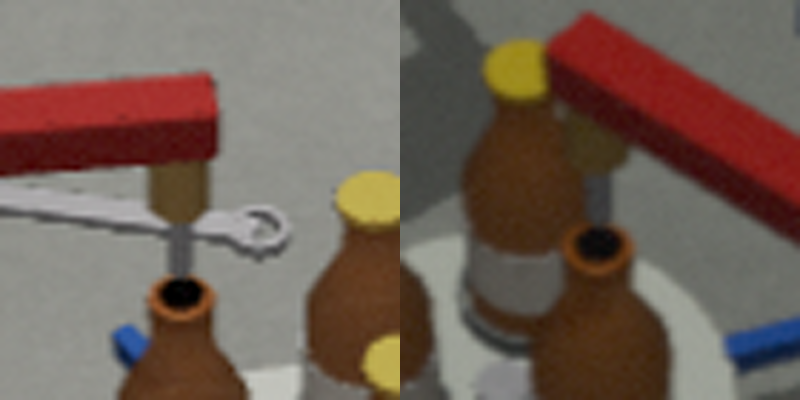

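The mouth (598,243) is now in line under the tube (598,222) in the scene half, and (181,294) under (180,276) in the side half. The arms give a nest angle of 6.6° against a stand angle of about 6.5°, so the bottle is centred. Next is the valve.

```bash

for i in 1 2 3; do python3 -m jog '0 0 0 0 7;0 0 0 0 7;0 0 0 0 7;0 0 0 0 7;0 0 0 0 7;0 0 0 0 7;0 0 0 0 7;0 0 0 0 7;0 0 0 0 7;0 0 0 0 7' >/dev/null; done
python3 -m jog '0 .0105 .0222 0 0;0 .0105 .0222 0 0;0 .0105 .0222 0 0;0 .0105 .0222 0 0;0 .0105 .0222 0 0;0 .0105 .0222 0 0;0 .0105 .0222 0 0;0 .0105 .0222 0 0;0 0 0 0 0;0 0 0 0 0'
python3 -c "
from h import *;to(.408,-.2197,.162)
s,R,h=st();c=cam('wrist');T=np.eye(4);T[:3,:3]=R;T[:3,3]=s['tool_pos'];P=T@np.array(c['tool_from_camera'])
h=cv2.cvtColor(c['color'],cv2.COLOR_RGB2HSV);m=cv2.inRange(h,(0,170,70),(5,255,255))|cv2.inRange(h,(174,170,70),(180,255,255))
k,l,st_,ce=cv2.connectedComponentsWithStats(m)
for i in range(1,k):
  if st_[i,4]>150:
    bx=cv2.boxPoints(cv2.minAreaRect(np.argwhere(l==i)[:,::-1].astype(np.float32)));print(st_[i],[onz(c,b,.094,P)[:2].round(4).tolist() for b in bx])
cv2.imwrite('pics/w1.png',c['color'][:,:,::-1])"
```

```text
t: 14.57
tool_pos: [0.4083, -0.2204, 0.3493]
orientation: [-3.077, 0.623, 0.006]
force: [0.4, -0.1, 0.3]
opening: 0.0003
gripper_force: 0.0
t 14.5667 pos [ 0.4083 -0.2204  0.3493] head -22.9 tool shift [ 0.0002 -0.0003  0.1873] tilt [-0.003  0.003 -1.   ] F [ 0.41 -0.06  0.33] q [-0.61 -0.26  1.77  0.    1.63  1.36] op 0.000315442715263937
[314 149  20  56 871] [[0.3795, -0.2441], [0.4277, -0.2672], [0.4207, -0.2808], [0.3721, -0.2583]]
```

View pics/w1.png

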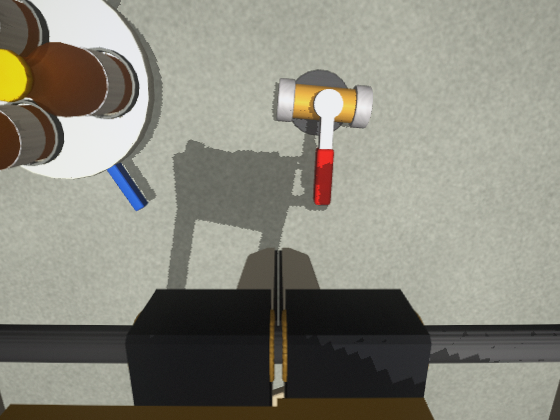

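The wrist view shows the lever from the hub (328,103) to the tip (322,204), nearly square to the pipe. The finger (280,255) is clear on the side to push from.

```bash

python3 -m jog '0 0 0 .025 0;0 0 0 .025 0;0 0 0 .025 0;0 0 0 .025 0;0 0 0 .025 0;0 0 0 .02 0;0 0 0 .02 0;0 0 0 .014 0;0 0 0 .008 0;0 0 0 0 -2'
python3 -m jog '0 0 .004 0 0;0 0 .004 0 0;0 0 .004 0 0;0 0 .002 0 0;0 0 .002 0 0;0 0 0 0 0'
cat >> h.py <<'E'
V=np.array([.4618,-.2915])
def relv():
    s,R,h=st();d=s['tool_pos'][:2]-V;x=-(R[:2,0]@d);y=(R[:2,1]@d)
    print('t',s['t'],'leverhead',(h+180).round(2),'radial',x.round(4),'tang',y.round(4),'z',s['tool_pos'][2].round(4),'F',np.round(s['force'],1),'q6',s['q'][5])
E
python3 -c "from h import *;relv()"
```

```text
t: 15.45
tool_pos: [0.4078, -0.2183, 0.1621]
orientation: [-3.088, 0.565, 0.006]
force: [0.7, 0.4, 0.1]
opening: 0.0005
gripper_force: 0.0
t: 15.95
tool_pos: [0.4032, -0.236, 0.1651]
orientation: [3.089, -0.568, 0.001]
force: [0.4, -0.1, -0.6]
opening: 0.0005
gripper_force: 0.0
t 15.95 leverhead 159.16 radial 0.0745 tang -0.031 z 0.1651 F [ 0.4 -0.1 -0.6] q6 1.295330825404746
```

```bash

python3 -m jog '0 -.002 .003 .003 0;0 0 .003 0 0;0 -.0012 .0039 0 -3;0 -.0012 .0039 0 -3;0 -.0012 .0039 0 -3;0 -.0012 .0039 0 -3;0 -.0012 .0039 0 -3;0 -.0012 .0039 0 -3;0 -.0012 .0039 0 -3;0 -.0012 .0039 0 -3'
python3 -c "from h import *;relv()"
python3 -m jog '0 -.0012 .0039 0 -3;0 -.0012 .0039 0 -3;0 -.0012 .0039 0 -3;0 -.0012 .0039 0 -3;0 -.0012 .0039 0 -3;0 -.0012 .0039 0 -3;0 -.0012 .0039 0 -3;0 -.0012 .0039 0 -3'
python3 -c "from h import *;relv()"
```

```text
t: 16.78
tool_pos: [0.3837, -0.2688, 0.1613]
orientation: [-3.139, -0.092, 0.002]
force: [-1.7, 3.9, 2.0]
opening: 0.0006
gripper_force: 1.3
t 16.7833 leverhead 183.35 radial 0.0767 tang -0.0272 z 0.1613 F [-1.7  3.9  2. ] q6 0.7913578285867318
t: 17.45
tool_pos: [0.3815, -0.3013, 0.1611]
orientation: [-3.051, -0.742, 0.002]
force: [-2.9, 2.0, 0.6]
opening: 0.0005
gripper_force: 1.3
t 17.45 leverhead 207.34 radial 0.0758 tang -0.0282 z 0.1611 F [-2.9  2.   0.6] q6 0.31991674695626254
```

```bash

python3 -m jog '0 -.0012 .0039 0 -3;0 -.0012 .0039 0 -3;0 -.0012 .0039 0 -3;0 -.0012 .0039 0 -3;0 -.0012 .0039 0 -3;0 -.0012 .0039 0 -3;0 -.0012 .0039 0 -3;0 -.0012 .0039 0 -3;0 -.0012 .0039 0 -3;0 -.0012 .0039 0 -3'
python3 -c "from h import *;relv()"
python3 -m jog '0 -.0008 .0026 0 -2;0 -.0004 .0013 0 -1'
python3 -m jog '0 -.0004 .0013 0 -1;0 -.0004 .0013 0 -1'
python3 -c "from h import *;relv()"
```

```text
t: 18.28
tool_pos: [0.3977, -0.3385, 0.161]
orientation: [-2.755, -1.506, 0.002]
force: [-2.8, -0.3, -1.0]
opening: 0.0004
gripper_force: 1.3
t 18.2833 leverhead 237.34 radial 0.0742 tang -0.0286 z 0.161 F [-2.8 -0.3 -1. ] q6 -0.23265538669274857
t: 18.45
tool_pos: [0.4005, -0.3417, 0.1611]
orientation: [-2.715, -1.577, 0.002]
force: [-3.2, 0.0, 0.9]
opening: 0.0005
gripper_force: 1.2
t: 18.62
tool_pos: [0.4027, -0.3434, 0.1613]
orientation: [-2.689, -1.623, 0.001]
force: [-2.7, 0.4, -1.3]
opening: 0.0005
gripper_force: 1.2
t 18.6167 leverhead 242.24 radial 0.0735 tang -0.0281 z 0.1613 F [-2.7  0.4 -1.3] q6 -0.31825232866962827
```

```bash

python3 -m jog '0 -.0004 .0013 0 -1;0 -.0004 .0013 0 -1' | grep -E 'force: \['
python3 -m jog '0 0 .001 0 0;0 0 .001 0 0'| grep -E 'force: \['
python3 -m jog '0 0 .001 0 0;0 0 .001 0 0'| grep -E 'force: \['
python3 -c "from h import *;relv()"
```

```text
force: [-2.2, 0.6, -0.3]
force: [-12.2, 4.0, 5.4]
force: [-19.9, 8.1, 13.1]
t 19.1167 leverhead 244.2 radial 0.0732 tang -0.0261 z 0.1613 F [-19.9   8.1  13.1] q6 -0.34928939631400696
```

The force rose sharply, so the lever is at its stop. I back off and check.

```bash

python3 -m jog '0 0 -.003 0 0;0 0 -.006 0 0;0 0 -.01 0 0;0 0 -.01 -.01 0;0 0 0 -.03 0;0 0 0 -.04 0;0 0 0 -.04 0;0 -.03 0 -.03 0;0 -.03 0 0 0;0 -.03 0 0 0'
python3 -m jog '0 -.03 0 0 0;0 -.03 0 0 0;0 0 -.03 0 0;0 0 -.03 0 0;0 0 0 0 0;0 0 0 0 0'
python3 -c "
from h import *
a=cam('side');b=cam('scene')
im=np.hstack([cv2.resize(a['color'][110:270,215:375],(400,400),interpolation=2),cv2.resize(b['color'][160:320,100:260],(400,400),interpolation=2)])
im2=np.hstack([cv2.resize(b['color'][185:255,235:305],(200,200)),cv2.resize(a['color'],(266,200)),cv2.resize(b['color'],(334,200))])
cv2.imwrite('pics/end.png',np.vstack([im,im2])[:,:,::-1])"
```

```text
t: 19.95
tool_pos: [0.3445, -0.4169, 0.3155]
orientation: [2.653, 1.668, 0.001]
force: [1.1, -0.9, -1.5]
opening: 0.0006
gripper_force: 0.0
t: 20.45
tool_pos: [0.2628, -0.443, 0.3114]
orientation: [2.661, 1.667, 0.001]
force: [0.4, 0.6, 0.1]
opening: 0.0001
gripper_force: 0.0
```

View pics/end.png

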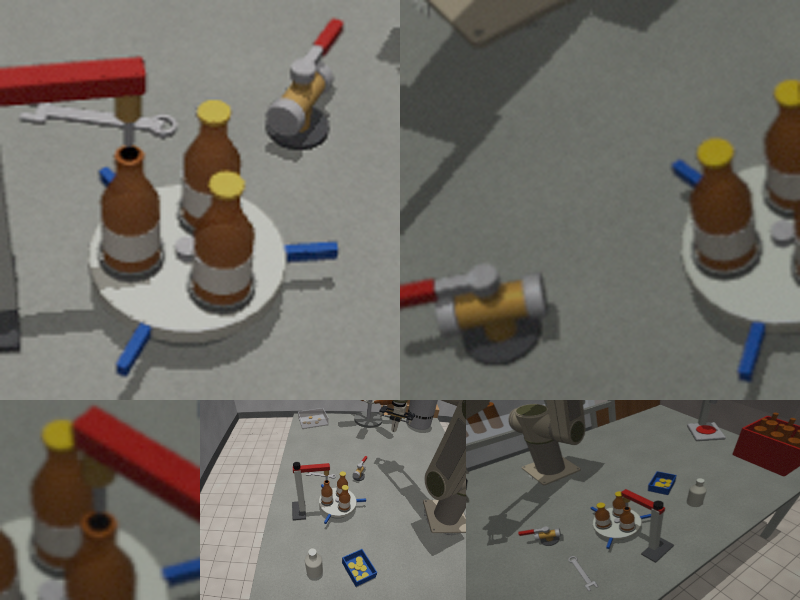

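The lever lies in line with the pipe at (320,55) in the side crop. The mouth (128,153) is under the nozzle, all bottles are standing, and the bin, jug and spanner are where they were. The robot is clear of everything.

```bash
python3 -c "from plant import robot;print(robot.close_job())"
```

```text
the job is handed in; nothing more can be done
None
```

The uncapped bottle stands centred under the nozzle as measured in both camera views, the valve lever was then pushed to its open stop, and the job is handed in at about 21 s with the robot clear of everything.

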